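# Shut the drive unit's cover and lock its quarter-turn fastener

### The arm

A 6-joint arm with a two-finger parallel gripper is mounted at the origin on the work surface. World frame = base frame: x ahead of the robot, y to its left, z up, the work surface at z = 0. Lengths are in m, angles in rad, forces in N, time in s.
With the tool pointing down it reaches from about 0.3 to 0.775 m from the base axis. Payload 14.6 kg.
Tool frame: the origin (TCP) lies at the centre of the arm's flange, where the gripper is bolted on; the fingertips stand tcp_to_tips ahead of it and the grasp point (between the pads) lies 180 mm ahead of it (tcp_to_tips is the distance from the TCP to the fingertips, in m); z points along the fingers, y is the line along which they close (so a half turn about z gives the same grasp; the last joint's range is limited). The gripper opens to 94 mm and grips with 3 to 60 N. Pads are 16 mm wide; open, the fingers measure 119 mm over their backs; the gripper's body (75 mm by 177 mm) begins 78 mm behind the grasp point.
Start: joints at [1.254, 0.3, 1.521, -0, 1.321, -0.067], TCP at [0.136, 0.533, 0.405] pointing down, gripper open.
Joint ranges: [-3.03, 3.03], [-0.79, 2.21], [0.23, 2.52], [-1.04, 4.18], [0, 3.07], [-2.55, 2.55]. Speed limits (rad/s): [2.22, 2.22, 2.57, 3.14, 3.14, 3.14].

### API

Orientations are given as a rotation vector (axis times angle).
In Python, from plant import get_state, snapshot, camera_model, hand_in, trace, mark_of, tcp_to_tips gives the robot as it stands. The module is installed in compiled form; this text tells all that it offers.
- The arm moves only by the tool arm_command, never from a script. Its argument "commands" is one flat list of numbers, 7 for each row, row after row: the shift along the tool's x, y, z in units of 50 mm (1.0 is 50 mm), then the turn, a rotation vector about the tool's x, y, z in units of 6 degrees (1.0 is 6 degrees), then the opening, from 0 (shut) to 1 (fully open). A call has 1 to 20 rows; each row is the pose to reach, as a shift and turn from the pose commanded when the call began, along the tool's axes at that moment; what a row does not reach only later rows make up. A row lasts 1/8 s, in which the tool goes at most 62.5 mm and 10.7 degrees, less where a joint would pass 70% of its speed; a pose out of reach is approached as far as the arm can. A call with a gripper value outside its range is refused whole. The fingers move at their own pace and stop on an object; the grip force is fixed at half the most. Time passes only in rows, so rows that repeat a pose let the fingers close. It gives the time, the measured TCP pose, the force, the opening and the grip force at its end, in the units of the state.
- get_state(): the state, without advancing time (a new reading comes with each control period).
- snapshot(name): name is "side" or "top"; returns (picture, depth): 420x560x3 uint8, red, green, blue; 420x560 float32, m along the optical axis (not along the pixel's ray), 0 where there is no reading.
- camera_model(name): a dict with "fx", "fy", "cx", "cy" (pixels), "xyz" and "attitude" of the camera in the world. Camera axes: x right, y down, z forward; pixel columns grow to the right and rows downward; lengths in m; the calibration is good to about 2 mm. A picture is of the moment at which its call begins. camera_model takes no time and is no camera call.
- hand_in(): hands the job in; it is judged then, once.
Trained networks look in the newest picture that a camera, given by its name, has taken for a name from the list of things; names that differ only in an ending like _2 or _b are one class to them, and where a whole thing is asked for, a point or a joint stands for the part that bears it (a point fixed in the world has none). Each returns a list of dicts, best first, with "confidence" (0 to 1); they miss things now and then, are a little off and sometimes report something else, mostly with a low value. They report only what shows in the picture. A call takes as long as a camera call.
- trace(camera, target): "region" (420x560 bool, what is visible of it) and "location" ([column, row] as shares, 0 to 1, of the picture: columns of its width, rows of its height, amid what is visible of it).
- mark_of(camera, target): "location" ([column, row] as shares, 0 to 1, of the picture: columns of its width, rows of its height: a listed point, or the origin of a listed thing).
The state is a dict: "time": time; "joint_pos": joint angles; "joint_vel": joint speeds; "tau": joint torques, N m; "tcp_pos": TCP position; "tcp_rot": TCP orientation; "wrist_force": force on the tool from outside, world axes, zero at the start; "ft_torque": the same for the moment, N m; "opening": opening from 0.0 (shut) to 1.0 (fully open); "finger_force": force on a finger pad.
Only numpy, scipy, OpenCV 4.12 (cv2) and the standard library are available. Lean on these libraries where they do the work, as an engineer would, in place of code of your own. Each camera call takes 0.05 s, during which the arm holds its last target. There are 200 camera calls.

### The job

The cover of the white pump-drive unit stands ajar: with closed fingertips press it down flush, then set the fingertips in the slot of the round fastener on it and turn the fastener a quarter turn clockwise (seen from above) to its stop, so that the cover is locked. Nothing is to be gripped or lifted: do not raise the cover, and leave the glassware, tools and parts around the unit where they are. Finish clear of everything.

Things in the scene. Friction and masses are not known exactly. Their poses are not given: they have to be found in the camera images.
- unit: white pump-drive unit, fixed. Origin at bench level; x points away from the robot, y left, z up. Housing 100 mm high, x -110..+90 mm, y -110..+110 mm; behind it a deck 135 mm high, x 95..185 mm, with pump heads up to 151 mm. The cover on the housing is hinged along its far edge (x = +90 mm, height 100 mm); its near edge lifts. Other bench equipment stands well clear.
- cover (a joint): angle of the cover, rad: 0 = shut flush, positive = near edge raised; starts 0.25 to 0.5. The hinge is stiff: the cover stays where it is left; about 2 to 6 N straight down near the near edge shuts it. Cover 200 mm long from the hinge, 220 mm wide, 8 mm thick; shut, its top is 108 mm above the bench.
- fastener (a joint): angle of the fastener, rad, growing clockwise seen from above: 0 = unlocked (slot along the unit's x), 1.57 = locked, at its stop (slot along the unit's y, in line with two dark ticks on the collar). Starts 0 to 0.35; friction 0.1 N m, stays where left. Its tongue passes under a lip of the housing only with the cover shut; turned with the cover up it bars shutting.
- slot (a point): centre of the fastener's top face, on its turning axis, 145 mm from the hinge; cover shut: 116 mm above the bench, at unit x = -55 mm, y = 0. x lies along the slot and turns with it. Steel disc 76 mm across with one straight slot across it, 26 mm wide, 14 mm deep, black flat floor. A grey collar (96 mm outside, 79 inside, flush with the disc, 8 mm above the cover) closes the slot's ends.
- slot_push (a point): point in the slot at the level of the top face, 20 mm from the turning axis towards the near end when unlocked: a place for closed fingertips to enter the slot and push along the arc. It turns with the fastener.
- cover_corner_left (a point): bare flat spot on the cover's top, near its near left corner, for pressing: 170 mm from the hinge, 80 mm left of the middle. It moves with the cover; shut, it is 108 mm above the bench at unit x = -80 mm, y = +80 mm.
- cover_corner_right (a point): the same spot at the near right corner (unit x = -80 mm, y = -80 mm when shut).
- screwdriver: screwdriver, 170 mm, lying right of the unit; bystander, origin under its middle or nearly so
- wrench: open wrench, 150 mm, lying in front of the unit; bystander, origin under its middle or nearly so
- bottle: amber bottle, 60 mm wide, 120 mm tall, left of the unit; bystander, origin under its centre
- beaker: glass cup, 64 mm wide, 80 mm tall, left of the unit; bystander, origin under its centre
- clamp_ring: steel ring, 76 mm wide, 12 mm high, right of the unit; bystander, origin under its centre
- filter: white mushroom-shaped filter capsule, 46 mm wide, 43 mm tall, in front of the unit at one side; bystander, origin under its centre
- jar: small glass jar, 52 mm wide, 60 mm tall, in front of the unit at the other side; bystander, origin under its centre

How it is judged:
On the way, in this order (a step that is already met when the one before it is completed fails the run):
1. the cover is pressed shut while the fastener is still unlocked (value of joint cover below 0.018 rad and value of joint fastener below 0.7 rad), for 0.1 s.
2. the fastener is turned to its locked stop with the cover shut (value of joint fastener above 1.42 rad and value of joint cover below 0.02 rad), for 0.2 s.
At the end, for the whole second after the job is handed in: cover shut (under 0.02 rad, 4 mm at its near edge) and fastener locked and at rest (over 1.42 rad of 1.57) (all of step 2 and velocity of joint fastener below 0.05 rad/s); the robot touches nothing.
It fails at once if the cover is raised (value of joint cover above 0.62 rad).
It fails at once if a bystander is lifted, carried or pushed more than 25 mm (distance of any of screwdriver, wrench, bottle, beaker, clamp_ring, filter, jar from where it was at the start of the episode above 0.025 m).
It also fails if it takes over 45 s, if anything falls off the work surface, if the arm or the gripper's body presses on something with over 40 N, if the wrist force passes 120 N, or if a joint passes its speed limit or range.

## Working session

There is one attempt and no reset: what is moved stays moved. The work goes in short steps, Python scripts to look and compute and a tool call to move; the robot and the scene stay as the last step left them, time stands still between calls to the robot, and variables do not carry over. Pictures are saved under pics/ and viewed, at most 10 in all, crops included, and the job is handed in when it is done.

Besides the shell and the picture viewer there is one more tool, called after "Request:" as name(argument=value, ...) on one line, values as JSON. arm_command: Moves the arm, as the interface text tells. Its arguments: {"type":"object","properties":{"commands":{"type":"array","items":{"type":"number"}}},"required":["commands"]}

```bash
mkdir -p pics; cat > h.py <<'E'
import numpy as np, cv2
from scipy.spatial.transform import Rotation as R
from plant import *
def rot(a):
    a=np.array(a,float)
    if a.shape==(3,3): return a
    return (R.from_rotvec(a) if a.size==3 else R.from_quat(a)).as_matrix()
def world(cam,u,v,d):
    m=camera_model(cam)
    p=np.array([(u-m['cx'])/m['fx']*d,(v-m['cy'])/m['fy']*d,d])
    return rot(m['attitude'])@p+np.array(m['xyz'])
def px(loc): return loc[0]*560,loc[1]*420
def at(cam,depth,loc):
    u,v=px(loc); i,j=int(round(v)),int(round(u))
    w=depth[max(i-2,0):i+3,max(j-2,0):j+3]; w=w[w>0]
    return world(cam,u,v,np.median(w)) if w.size else None
def onplane(cam,loc,z):
    a=world(cam,*px(loc),0.); b=world(cam,*px(loc),1.); return a+(b-a)*(z-a[2])/(b[2]-a[2])
E
python3 - <<'E'
from h import *
np.set_printoptions(precision=4,suppress=True)
s=get_state(); print(s['time'],s['tcp_pos'],s['tcp_rot'],tcp_to_tips)
ims=[]
for c in('side','top'):
    print(c,camera_model(c))
    im,d=snapshot(c); cv2.imwrite(f'pics/{c}0.png',im[...,::-1])
    for n in('slot','slot_push','cover_corner_left','cover_corner_right','unit'):
        for r in mark_of(c,n)[:2]: print(n,round(r['confidence'],2),np.round(px(r['location']),1),at(c,d,r['location']))
E
```

```text
0.0 [0.136  0.5329 0.4041] [-0.3913 -3.1169  0.0018] 0.1992
side {'fx': 461.7994770164316, 'fy': 461.7994770164316, 'cx': 276.5034352999801, 'cy': 210.8140413774465, 'xyz': array([0.4626, 0.6781, 0.473 ]), 'attitude': array([-0.1855,  2.611 , -1.5747])}
slot 0.78 [333.2 178.9] [ 0.4778 -0.0476  0.1542]
slot 0.65 [393.6 254.6] [ 0.3613 -0.0566  0.0052]
slot_push 0.48 [304.9 249.3] [0.5162 0.0401 0.065 ]
cover_corner_left 0.97 [344.1 193.7] [0.4582 0.0054 0.1527]
cover_corner_right 0.93 [350.2 158. ] [ 0.4499 -0.1576  0.1509]
unit 0.97 [307.4 246.1] [0.5123 0.0397 0.0712]
top {'fx': 382.8138305212838, 'fy': 382.8138305212838, 'cx': 272.2968417288067, 'cy': 207.74873634924174, 'xyz': array([0.3772, 0.0434, 0.8767]), 'attitude': array([-2.0457,  2.1377, -0.2562])}
slot 0.63 [329.7 241.4] [ 0.4883 -0.0694  0.1375]
slot_push 0.97 [329.6 255.1] [ 0.4607 -0.0659  0.1463]
slot_push 0.32 [320.6 236.2] [ 0.4971 -0.0509  0.1507]
cover_corner_left 0.81 [288.9 256.4] [0.4608 0.0121 0.1539]
cover_corner_right 0.68 [371.8 260.2] [ 0.4467 -0.1427  0.1555]
unit 0.56 [322.9 237.1] [ 0.4955 -0.0553  0.1491]
```

View pics/top0.png

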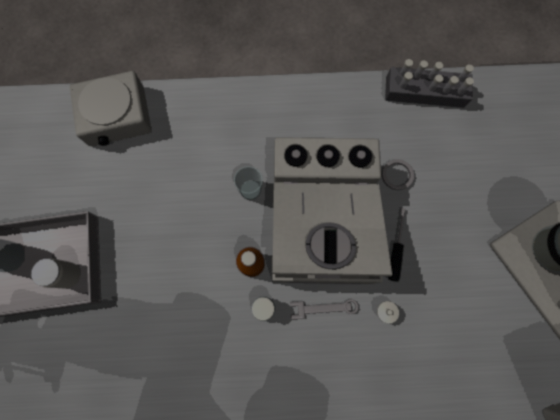

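View pics/side0.png

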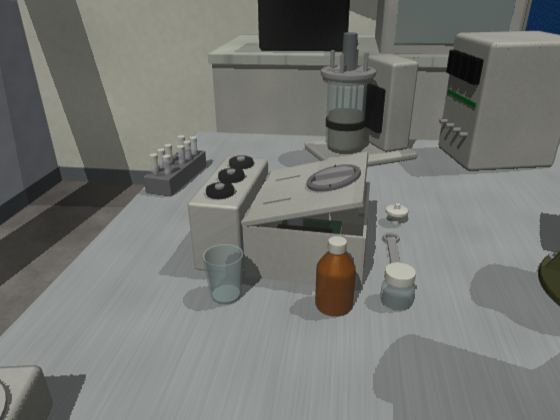

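The top view shows the unit at about columns 272–388, rows 138–282. The cover is raised, with the black slot at about (330,246) running nearly along the unit's x. The bottle is at (250,262), the jar at (263,309), the wrench at (325,309) and the filter at (388,312). The side view confirms the cover is ajar, with its near edge at about (365,160–215). Next I'll fit the cover plane.

```bash
python3 - <<'E'
from h import *
np.set_printoptions(precision=4,suppress=True)
im,d=snapshot('top')
r=trace('top','cover')[0]; print(r['confidence'],r['region'].sum())
v,u=np.nonzero(r['region']&(d>0)); P=np.array([world('top',a,b,d[b,a]) for a,b in zip(u,v)])
keep=np.ones(len(P),bool)
for k in range(8):
    A=np.c_[P[:,:2],np.ones(len(P))]; c=np.linalg.lstsq(A[keep],P[keep,2],rcond=None)[0]
    res=P[:,2]-A@c; keep=abs(res)<max(.004,2*np.std(res[keep])*0.7)
print(keep.sum(),c,res[keep].std())
g=-c[:2]; yaw=np.arctan2(g[1],g[0]); th=np.arctan(np.linalg.norm(g)); print('yaw',yaw,'angle',th)
Q=P[keep]; rect=cv2.minAreaRect((Q[:,:2]*1000).astype(np.float32)); print(rect); print(cv2.boxPoints(rect))
g=cv2.cvtColor(im,cv2.COLOR_RGB2GRAY)[205:285,290:370]
b=np.uint8(g<25)*255
n,l,st,ce=cv2.connectedComponentsWithStats(b)
for i in range(1,n):
    if st[i,4]>60:
        pts=np.argwhere(l==i)[:,::-1].astype(np.float32)+[290,205]
        print(st[i],ce[i]+[290,205],cv2.minAreaRect(pts.astype(np.float32)))
# deck top
r=trace('top','unit')[0]; v,u=np.nonzero(r['region']&(d>0)); P=np.array([world('top',a,b,d[b,a]) for a,b in zip(u,v)])
D=P[(abs(P[:,2]-.135)<.006)&(P[:,0]>.585)]; rect=cv2.minAreaRect((D[:,:2]*1000).astype(np.float32)); print('deck',len(D),rect,cv2.boxPoints(rect))
cv2.imwrite('pics/c.png',cv2.resize(im[125:295,250:410,::-1],None,fx=3.5,fy=3.5,interpolation=cv2.INTER_CUBIC))
E
```

```text
0.94 10258Traceback (most recent call last):
  File "<stdin>", line 5, in <module>
  File "h.py", line 9, in world
    m=camera_model(cam)
ValueError: time passes only in moves, steps and waits
```

```bash
sed -i 's/^def rot/_M={}\ndef cm(c):\n    if c not in _M: _M[c]=camera_model(c)\n    return _M[c]\ndef rot/; s/m=camera_model(cam)/m=cm(cam)/' h.py
cat >> h.py <<'E'
def cloud(cam,d,mask):
    v,u=np.nonzero(mask&(d>0)); m=cm(cam); z=d[v,u].astype(float)
    return np.c_[(u-m['cx'])/m['fx']*z,(v-m['cy'])/m['fy']*z,z]@rot(m['attitude']).T+np.array(m['xyz'])
E
python3 - <<'E'
from h import *
np.set_printoptions(precision=4,suppress=True)
im,d=snapshot('top')
r=trace('top','cover')[0]; print(r['confidence'],r['region'].sum())
P=cloud('top',d,r['region'])
keep=np.ones(len(P),bool)
for k in range(8):
    A=np.c_[P[:,:2],np.ones(len(P))]; c=np.linalg.lstsq(A[keep],P[keep,2],rcond=None)[0]
    res=P[:,2]-A@c; keep=abs(res)<max(.004,1.4*np.std(res[keep]))
print(keep.sum(),c,res[keep].std())
g=-c[:2]; yaw=np.arctan2(g[1],g[0]); th=np.arctan(np.linalg.norm(g)); print('yaw',yaw,'angle',th)
Q=P[keep]; rect=cv2.minAreaRect((Q[:,:2]*1000).astype(np.float32)); print(rect); print(cv2.boxPoints(rect))
g=cv2.cvtColor(im,cv2.COLOR_RGB2GRAY)[205:285,290:370]
b=np.uint8(g<25)*255
n,l,st,ce=cv2.connectedComponentsWithStats(b)
for i in range(1,n):
    if st[i,4]>60:
        pts=np.argwhere(l==i)[:,::-1].astype(np.float32)+[290,205]
        print(st[i],ce[i]+[290,205],cv2.minAreaRect(pts.astype(np.float32)))
r=trace('top','unit')[0]; P=cloud('top',d,r['region'])
D=P[(abs(P[:,2]-.135)<.006)&(P[:,0]>.585)]; rect=cv2.minAreaRect((D[:,:2]*1000).astype(np.float32)); print('deck',len(D),rect,cv2.boxPoints(rect))
cv2.imwrite('pics/c.png',cv2.resize(im[125:295,250:410,::-1],None,fx=3.5,fy=3.5,interpolation=cv2.INTER_CUBIC))
E
```

```text
0.89 10205
8321 [-0.2849  0.016   0.2847] 0.0012448694350882046
yaw -0.05623469369030135 angle 0.27795752619030306
((520.9503173828125, -71.00755310058594), (219.87481689453125, 194.13946533203125), 86.56835174560547)
[[ 417.474  -174.9375]
 [ 611.2654 -186.5582]
 [ 624.4266   32.9223]
 [ 430.6353   44.5431]]
[ 35  25  11  34 366] [330.0355 246.4098] ((330.0, 246.5), (33.0, 10.0), 90.0)
deck 3012 ((664.51318359375, -78.98915100097656), (219.6676025390625, 89.69647979736328), 86.64986419677734) [[ 613.3232 -186.0144]
 [ 702.8664 -191.2561]
 [ 715.7032   28.0361]
 [ 626.16     33.2778]]
```

View pics/c.png

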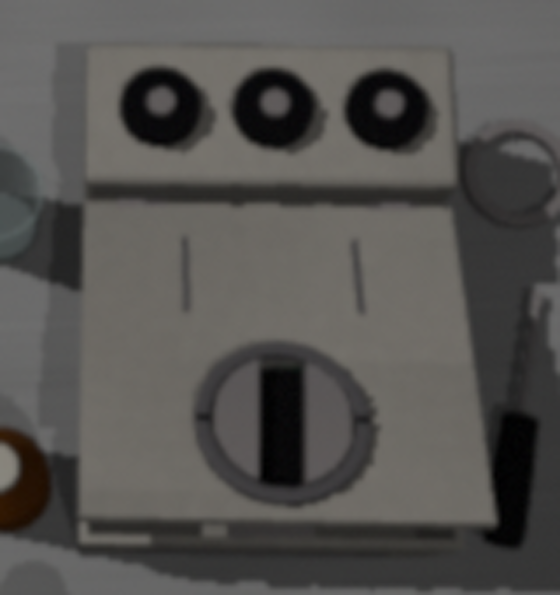

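The slot is black at about (280,425) in the crop, roughly parallel to the unit's edges and well away from the two ticks at (205,415) and (362,420). That means it's unlocked. The cover angle is about 0.28, the unit yaw about −3.4°, and the unit origin about (0.525, −0.071). I'll plan the move to above the left corner.

```bash
cat >> h.py <<'E'
UY=-0.0592; UO=np.array([.5248,-.0707])
def unit(x,y): c,s=np.cos(UY),np.sin(UY); return UO+np.array([c*x-s*y,s*x+c*y])
def plan(xy,ztip,yaw):
    """units of move to tip pos / tool-y yaw (deg)"""
    s=get_state(); M=rot(s['tcp_rot']); p=np.array(s['tcp_pos'])
    dw=np.array([*xy,ztip+tcp_to_tips])-p
    y0=np.degrees(np.arctan2(M[1,1],M[0,1])); 
    Z=R.from_euler('x',180,degrees=True).as_matrix() # tool down
    a=np.radians(yaw); G=np.c_[[np.sin(a),-np.cos(a),0],[np.cos(a),np.sin(a),0],[0,0,-1]]
    rv=np.degrees(R.from_matrix(M.T@G).as_rotvec())
    print('tip',(p+M[:,2]*tcp_to_tips).round(4),'yaw',y0.round(2),'shift',(M.T@dw/.05).round(3),'turn',(rv/6).round(2),'F',np.round(s['wrist_force'],1),'t',round(s['time'],2),'op',s['opening'])
E
python3 - <<'E'
from h import *
np.set_printoptions(precision=4,suppress=True)
im,d=snapshot('top'); P=cloud('top',d,d>0)
a=np.array([.136,.533]);b=unit(-.08,.08);t=(b-a)/np.linalg.norm(b-a);q=P[:,:2]-a
m=(abs(q@[-t[1],t[0]])<.13)&(q@t>.2)&(q@t<.75)
print(b, 'max h on path',np.percentile(P[m,2],[50,95,99.5,100]))
print(world('top',330,229.5,.74),world('top',330,263,.73))
plan(b,.205,-3.4)
E
```

```text
[0.4497 0.0139] max h on path [0.     0.1574 0.1641 0.1703]
[ 0.5099 -0.0703  0.1479] [ 0.4462 -0.066   0.1423]Traceback (most recent call last):
  File "<stdin>", line 8, in <module>
  File "h.py", line 35, in plan
    rv=np.degrees(R.from_matrix(M.T@G).as_rotvec())
                  ~~~~~~~~~~~~~^^^^^^^
  File "scipy/spatial/transform/_rotation.pyx", line 1143, in scipy.spatial.transform._rotation.Rotation.from_matrix
ValueError: Non-positive determinant (left-handed or null coordinate frame) in rotation matrix 0: [[-0.1893 -0.9819 -0.    ]
 [-0.9819  0.1893  0.0001]
 [ 0.0001 -0.      1.    ]].
```

```bash
sed -i 's/\[np.sin(a),-np.cos(a),0\]/[-np.sin(a),np.cos(a),0]/' h.py
python3 -c "
from h import *
plan(unit(-.08,.08),.205,-3.4)"
```

```text
tip [0.136  0.5329 0.2054] yaw 75.69 shift [-8.646 -8.507  0.009] turn [-0.    0.   13.18] F [0.3 0.2 0.8] t 0.9 op 0.9990062381880735
```

Request:
arm_command(commands=[-0.72,-0.71,0,0,0,1.1,0,-1.44,-1.42,0,0,0,2.2,0,-2.16,-2.13,0,0,0,3.3,0,-2.88,-2.84,0,0,0,4.4,0,-3.6,-3.55,0,0,0,5.5,0,-4.32,-4.25,0,0,0,6.6,0,-5.04,-4.96,0,0,0,7.7,0,-5.76,-5.67,0,0,0,8.8,0,-6.48,-6.38,0,0,0,9.9,0,-7.2,-7.09,0,0,0,11,0,-7.92,-7.8,0,0,0,12.1,0,-8.65,-8.51,0,0,0,13.18,0,-8.65,-8.51,0,0,0,13.18,0,-8.65,-8.51,0,0,0,13.18,0])

```text
time: 2.65
tcp_pos: [0.4496, 0.014, 0.4045]
tcp_rot: [-2.285, -2.155, 0.0]
wrist_force: [-0.5, -0.7, 0.0]
opening: 0.005
finger_force: 0.0
```

```bash
python3 -c "
from h import *
plan(unit(-.08,.08),.108,-3.4)"
```

```text
tip [0.4495 0.014  0.2053] yaw -3.35 shift [-0.002  0.002  1.947] turn [-0.   -0.    0.01] F [-0.5 -0.7  0. ] t 2.65 op 0.005337058281878821
```

Down in steps, to 1 mm above the expected shut height.

Request:
arm_command(commands=[0,0,0.4,0,0,0,0,0,0,0.8,0,0,0,0,0,0,1.0,0,0,0,0,0,0,1.15,0,0,0,0,0,0,1.3,0,0,0,0,0,0,1.45,0,0,0,0,0,0,1.6,0,0,0,0,0,0,1.75,0,0,0,0,0,0,1.85,0,0,0,0,0,0,1.92,0,0,0,0,0,0,1.92,0,0,0,0])

```text
time: 4.03
tcp_pos: [0.4499, 0.0137, 0.3084]
tcp_rot: [-2.286, -2.155, 0.0]
wrist_force: [-0.2, 1.4, 0.1]
opening: 0.004
finger_force: 0.0
```

Request:
arm_command(commands=[0,0,0.02,0,0,0,0,0,0,0.04,0,0,0,0,0,0,0.06,0,0,0,0,0,0,0.06,0,0,0,0])

```text
time: 4.53
tcp_pos: [0.4499, 0.0137, 0.3072]
tcp_rot: [2.286, 2.154, 0.001]
wrist_force: [-9.8, 0.3, 22.2]
opening: 0.003
finger_force: 11.3
```

Request:
arm_command(commands=[0,0,-0.6,0,0,0,0,0,0,-1.3,0,0,0,0,0.5,0,-2,0,0,0,0,1.5,0,-2,0,0,0,0,2.5,0,-2,0,0,0,0,3,0,-2,0,0,0,0,3,0,-2,0,0,0,0])

```text
time: 5.4
tcp_pos: [0.4586, 0.1646, 0.4054]
tcp_rot: [-2.284, -2.157, 0.0]
wrist_force: [-0.2, 0.0, -1.1]
opening: 0.006
finger_force: 0.0
```

```bash
python3 - <<'E'
from h import *
np.set_printoptions(precision=4,suppress=True)
im,d=snapshot('top')
for n in('slot','slot_push'):
    for r in mark_of('top',n)[:2]: print(n,round(r['confidence'],2),np.round(px(r['location']),1),onplane('top',r['location'],.116))
r=trace('top','cover')[0]; P=cloud('top',d,r['region']); 
print(np.percentile(P[:,2],[5,25,50,75,95]))
Q=P[abs(P[:,2]-.108)<.004]; c=np.linalg.lstsq(np.c_[Q[:,:2],np.ones(len(Q))],Q[:,2],rcond=None)[0]; print('slope',c)
rect=cv2.minAreaRect((Q[:,:2]*1000).astype(np.float32)); print(rect,cv2.boxPoints(rect))
g=cv2.cvtColor(im,cv2.COLOR_RGB2GRAY)
n,l,st,ce=cv2.connectedComponentsWithStats(np.uint8(g[210:300,290:375]<25)*255)
for i in range(1,n):
    if st[i,4]>60:
        pts=(np.argwhere(l==i)[:,::-1]+[290,210]).astype(np.float32); print(st[i],ce[i]+[290,210]); bx=cv2.minAreaRect(pts); print(bx)
        W=np.array([onplane('top',[(u)/560,v/420],.102) for u,v in pts]); cc=W[:,:2].mean(0); w,V=np.linalg.eigh(np.cov(W[:,:2].T)); print('centre',cc,'dir deg',np.degrees(np.arctan2(V[1,1],V[0,1])))
print('expected slot',unit(-.055,0),'push',unit(-.075,0))
cv2.imwrite('pics/d.png',cv2.resize(im[125:325,230:410,::-1],None,fx=2.9,fy=2.9,interpolation=cv2.INTER_CUBIC))
plan(unit(-.075,0),.15,-3.4)
E
```

```text
slot 0.88 [327.4 250.9] [ 0.4727 -0.0666  0.116 ]
slot_push 0.91 [326.1 262.9] [ 0.4491 -0.0622  0.116 ]Traceback (most recent call last):
  File "<stdin>", line 6, in <module>
IndexError: list index out of range
```

```bash
cat > m.py <<'E'
from h import *
np.set_printoptions(precision=4,suppress=True)
im,d=snapshot('top')
P=cloud('top',d,d>0); loc=(P[:,:2]-UO)@np.array([[np.cos(UY),-np.sin(UY)],[np.sin(UY),np.cos(UY)]])
m=(loc[:,0]>-.105)&(loc[:,0]<.085)&(abs(loc[:,1])<.105)&(np.hypot(loc[:,0]+.055,loc[:,1])>.055)&(P[:,2]<.2)
c=np.linalg.lstsq(np.c_[loc[m],np.ones(m.sum())],P[m,2],rcond=None)[0]; print('cover slope in unit',c,'n',m.sum())
g=cv2.cvtColor(im,cv2.COLOR_RGB2GRAY)
n,l,st,ce=cv2.connectedComponentsWithStats(np.uint8(g[210:300,290:375]<25)*255)
for i in range(1,n):
    if st[i,4]>60:
        pts=(np.argwhere(l==i)[:,::-1]+[290,210]).astype(np.float32); print(st[i],ce[i]+[290,210])
        W=np.array([onplane('top',[u/560,v/420],.102) for u,v in pts])[:,:2]; w,V=np.linalg.eigh(np.cov(W.T)); print('centre',W.mean(0),'dir deg',np.degrees(np.arctan2(V[1,1],V[0,1])))
print('expected slot',unit(-.055,0),'push',unit(-.075,0))
import sys
cv2.imwrite(f'pics/{sys.argv[1]}.png',cv2.resize(im[125:325,230:410,::-1],None,fx=2.9,fy=2.9,interpolation=cv2.INTER_CUBIC))
plan(unit(-.075,0),.15,-3.4)
E
python3 m.py d
```

```text
cover slope in unit [ 0.0014 -0.0004  0.1074] n 7157
[ 32  25  11  37 358] [327.2598 253.2318]
centre [ 0.4699 -0.0681] dir deg 172.27972491194066
expected slot [ 0.4699 -0.0674] push [ 0.4499 -0.0663]
tip [0.4588 0.1626 0.2065] yaw -3.46 shift [-4.579  0.099  1.131] turn [ 0.    0.   -0.01] F [-0.3  0.4  0.3] t 5.65 op 0.0027702472115244863
```

View pics/d.png

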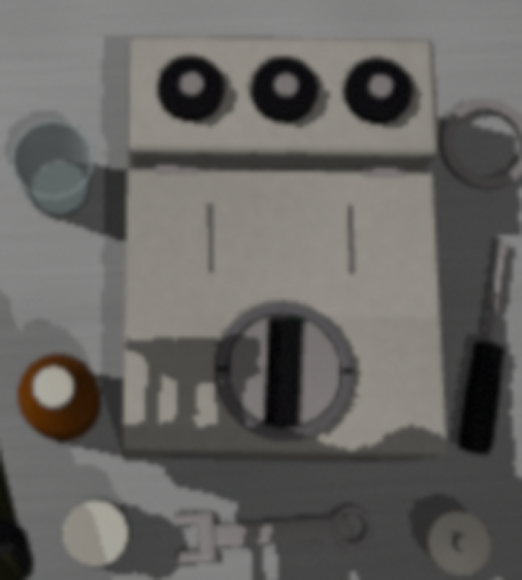

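The cover is flat and shut (slope about 0.001). The slot at (285,370) in the crop points at −7.7°, so the fastener is at about 0.07 rad, and its centre is (0.470, −0.068). I'll enter at the push point, aligned with the slot.

```bash
python3 -c "
from h import *
plan([.4502,-.0651],.150,-7.7)"
```

```text
tip [0.4588 0.1626 0.2065] yaw -3.46 shift [-4.555  0.103  1.131] turn [0.   0.   0.71] F [-0.3  0.4  0.3] t 5.65 op 0.0027702472115244863
```

Request:
arm_command(commands=[-0.9,0.1,0,0,0,0.2,0,-1.8,0.1,0,0,0,0.5,0,-2.7,0.1,0,0,0,0.71,0,-3.6,0.1,0.2,0,0,0.71,0,-4.2,0.1,0.5,0,0,0.71,0,-4.56,0.1,0.9,0,0,0.71,0,-4.56,0.1,1.3,0,0,0.71,0,-4.56,0.1,1.6,0,0,0.71,0,-4.56,0.1,1.6,0,0,0.71,0])

```text
time: 6.78
tcp_pos: [0.4501, -0.0646, 0.3251]
tcp_rot: [-2.364, -2.067, 0.001]
wrist_force: [-1.0, -0.5, 0.9]
opening: 0.005
finger_force: 0.0
```

```bash
python3 - <<'E'
from h import *
plan([.4502,-.0651],.107,-7.7)
for c in('side','top'):
    im,d=snapshot(c); cv2.imwrite(f'pics/e_{c}.png',im[...,::-1])
a=cv2.imread('pics/e_side.png')[130:260,240:420]; cv2.imwrite('pics/e.png',cv2.resize(a,None,fx=4.2,fy=4.2,interpolation=cv2.INTER_CUBIC))
E
```

```text
tip [ 0.4498 -0.0645  0.1259] yaw -7.67 shift [-0.01   0.004  0.377] turn [-0.01 -0.    0.01] F [-1.  -0.5  0.9] t 6.78 op 0.004892532288608191
```

View pics/e.png

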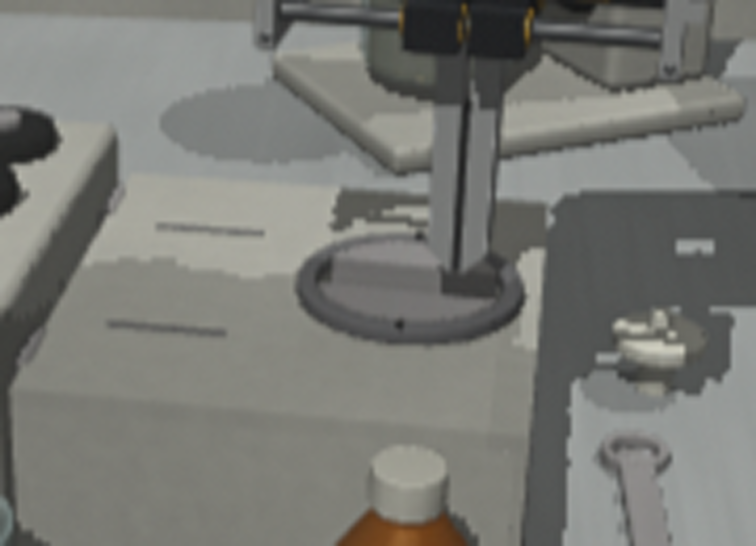

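The closed fingertips at about (458,268) stand right over the near half of the slot, aligned along it. I'll lower them 19 mm into the slot.

Request:
arm_command(commands=[0,0,0.1,0,0,0,0,0,0,0.2,0,0,0,0,0,0,0.3,0,0,0,0,0,0,0.37,0,0,0,0,0,0,0.37,0,0,0,0])

```text
time: 7.5
tcp_pos: [0.4502, -0.0644, 0.3069]
tcp_rot: [-2.364, -2.068, 0.0]
wrist_force: [0.6, 0.7, 0.7]
opening: 0.008
finger_force: 0.0
```

```bash
python3 - <<'E'
from h import *
np.set_printoptions(suppress=True,precision=2)
plan([.4502,-.0651],.107,-7.7)
# arc rows: fastener centre C, radius 20 mm; yaw w from -7.7 down to -97 (locked -93.4)
s=get_state(); M=rot(s['tcp_rot']); p=np.array(s['tcp_pos']); tip=p+M[:,2]*tcp_to_tips
C=np.array([.470,-.068])
for w in np.r_[-7.7-np.arange(1,17)*6]:
    lead=min(5.5,1.2*(-7.7-w)/6)/1000   # ahead of slot axis
    a=np.radians(w); e=-np.array([np.cos(a),np.sin(a)]); t=np.array([e[1],-e[0]])
    q=C+.020*e; dw=np.r_[q-tip[:2],0]
    print((M.T@dw/.05)[:2].round(3),round((-7.7-w)/6,2), 'tangent',(M.T@np.r_[t,0])[:2])
E
```

```text
tip [ 0.45 -0.06  0.11] yaw -7.65 shift [-0.01  0.    0.01] turn [-0.   -0.    0.01] F [0.6 0.7 0.7] t 7.5 op 0.007591842869037777
[0.02 0.01] 1.0 tangent [0.99 0.11]
[0.07 0.01] 2.0 tangent [0.98 0.21]
[0.11 0.02] 3.0 tangent [0.95 0.31]
[0.14 0.04] 4.0 tangent [0.91 0.41]
[0.18 0.06] 5.0 tangent [0.87 0.5 ]
[0.22 0.08] 6.0 tangent [0.81 0.59]
[0.25 0.11] 7.0 tangent [0.74 0.67]
[0.28 0.14] 8.0 tangent [0.67 0.74]
[0.31 0.17] 9.0 tangent [0.59 0.81]
[0.33 0.2 ] 10.0 tangent [0.5  0.87]
[0.35 0.24] 11.0 tangent [0.41 0.91]
[0.36 0.28] 12.0 tangent [0.31 0.95]
[0.37 0.32] 13.0 tangent [0.21 0.98]
[0.38 0.36] 14.0 tangent [0.1  0.99]
[0.38 0.4 ] 15.0 tangent [-0.  1.]
[0.38 0.45] 16.0 tangent [-0.11  0.99]
```

Request:
arm_command(commands=[0.08,0.007,0,0,0,1,0,0.171,0.03,0,0,0,2,0,0.218,0.054,0,0,0,3,0,0.253,0.079,0,0,0,4,0,0.285,0.109,0,0,0,5,0,0.314,0.141,0,0,0,6,0,0.339,0.176,0,0,0,7,0,0.361,0.214,0,0,0,8,0,0.361,0.214,0,0,0,8,0])

```text
time: 8.62
tcp_pos: [0.463, -0.0487, 0.3072]
tcp_rot: [3.001, 0.925, -0.003]
wrist_force: [-5.0, -10.2, 1.5]
opening: 0.006
finger_force: 5.1
```

```bash
python3 - <<'E'
from h import *
plan([.470,-.068],.107,-93.4)
im,d=snapshot('side'); cv2.imwrite('pics/f.png',cv2.resize(im[130:260,240:420,::-1],None,fx=4.2,fy=4.2,interpolation=cv2.INTER_CUBIC))
E
```

```text
tip [ 0.4628 -0.0492  0.108 ] yaw -55.75 shift [-0.102  0.397  0.02 ] turn [0.02 0.02 6.28] F [ -5.  -10.2   1.5] t 8.62 op 0.006070997103332809
```

View pics/f.png

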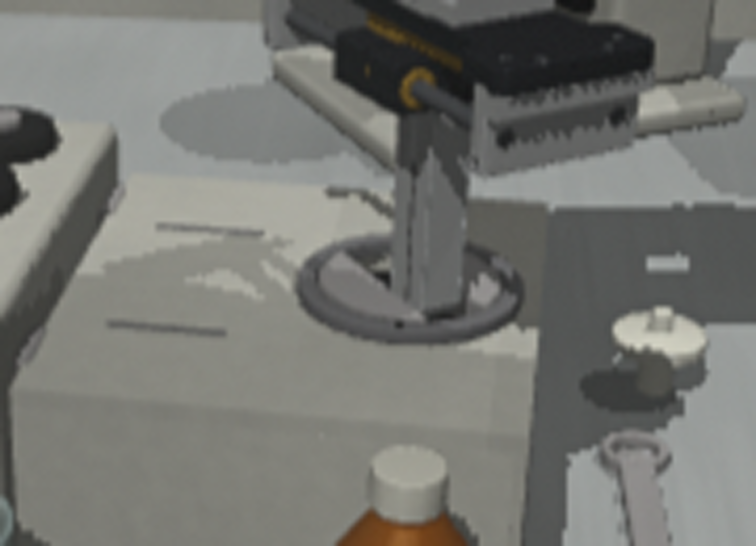

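The tips at about (430,305) have carried the slot about half way round, with a steady 11 N of resistance. I'll carry on to the stop.

Request:
arm_command(commands=[0.041,0.014,0,0,0,1,0,0.081,0.032,0,0,0,2,0,0.123,0.055,0,0,0,3,0,0.162,0.083,0,0,0,4,0,0.194,0.114,0,0,0,5,0,0.226,0.15,0,0,0,6,0,0.247,0.171,0,0,0,6.3,0,0.247,0.171,0,0,0,6.3,0])

```text
time: 9.68
tcp_pos: [0.4767, -0.0483, 0.3067]
tcp_rot: [3.14, -0.095, -0.014]
wrist_force: [-26.2, -3.4, 15.0]
opening: 0.004
finger_force: 13.5
```

```bash
python3 - <<'E'
from h import *
plan(np.array([.470,-.068])+.02*np.array([-np.sin(UY),np.cos(UY)]),.107,-93.4)
E
```

```text
tip [ 0.4749 -0.0483  0.1076] yaw -93.47 shift [-0.11   0.002  0.012] turn [ 0.01  0.09 -0.01] F [-26.2  -3.4  15. ] t 9.68 op 0.00414607555351625
```

The force rose to 26 N and the tip is 5 mm past the centreline, so it is at the stop. I'll back off inside the slot, then lift straight out and step aside.

Request:
arm_command(commands=[-0.05,0,0,0,0,0,0,-0.1,0,0,0,0,0,0,-0.1,0,-0.2,0,0,0,0,-0.1,0,-0.6,0,0,0,0,-0.1,0,-1.2,0,0,0,0,-0.1,0,-2,0,0,0,0,-0.1,-1,-2.2,0,0,0,0,-0.1,-2,-2.2,0,0,0,0,-0.1,-3,-2.2,0,0,0,0,-0.1,-4,-2.2,0,0,0,0,-0.1,-4.5,-2.2,0,0,0,0,-0.1,-4.5,-2.2,0,0,0,0])

```text
time: 11.18
tcp_pos: [0.4867, 0.1781, 0.4176]
tcp_rot: [-3.14, 0.091, -0.001]
wrist_force: [-0.1, -0.4, 0.4]
opening: 0.003
finger_force: 0.0
```

```bash
python3 m.py g
```

```text
cover slope in unit [0.0034 0.0011 0.1074] n 7160
[ 19  37  37  11 364] [326.706  252.5247]
centre [ 0.4713 -0.0671] dir deg 87.33244934711195
expected slot [ 0.4699 -0.0674] push [ 0.4499 -0.0663]
tip [0.4868 0.177  0.2183] yaw -93.38 shift [-0.449  4.901  1.367] turn [  0.  -0. -15.] F [ 0.  -0.   0.5] t 11.22 op 0.00654774653853296
```

View pics/g.png

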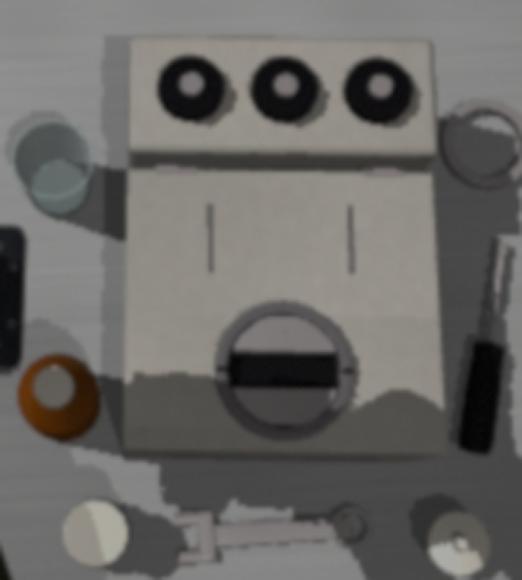

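The slot at (283,370) in the crop now lines up with the two ticks at (222,369) and (349,371). The cover is flat, the bystanders haven't moved, and the arm is clear.

```bash
python3 -c "
from plant import hand_in
print(hand_in())"
```

```text
the job is handed in; nothing more can be done
None
```

The cover is pressed shut and the fastener is turned to its locked stop, in line with the ticks. The bystanders are where they were, the arm is clear, and the job was handed in at about 11 s; no verdict was returned.

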